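Slide the low picking bin under the bench shelf

TASK

Slide the loose low picking bin along the bench and under the low shelf, into the gap between the two identical bins parked there: centred in the gap, square to the shelf, its front in line with the fronts of those two. Keep it down on the bench as it slides, do not bump the shelf or the parked bins, and leave the deep bin, which is too tall to go under, where it stands.

Things in the scene. Friction and masses are not known exactly. Their poses are not given: they have to be found in the camera images.
- rack: Fixed shelf, 520 wide, 220 deep; underside 70 above bench, stock on deck to 210, posts 270. Origin: on the bench below the middle of its front edge; x goes in under it, y left along the edge. Bins like the low bin are clipped at y = +110 and -110, centres at x = 0, grips out to x = -96. The 140 gap between them is empty: the low bin's centre belongs at x = 0, y = 0, axes parallel, half under. (mm)
- low_bin_mid (a point): Centre, half-way up, of the loose low picking bin: red plastic, open on top, 140 mm long (x), 80 wide (y), 45 high (front wall 28), about 0.35 kg with bolts in it, standing on the bench. Its x axis points to its back, the end that goes under the shelf first; y to its left; z up. Its front faces roughly towards the robot at the start.
- low_bin_grip (a point): Middle of the low bin's pull grip, 22 mm above the bench: an upright red fin in the middle of the bin's front, 12 mm thick (y), sticking out 26 mm (x) from the front wall, from 4 to 40 mm above the bench. It is 83 mm in front of the bin's centre (-x of the bin, whose axes this point shares). Can be pinched from above across its thickness.
- deep_bin: Loose red bin of the same plan (140 x 80 mm, same pull grip) but 85 mm high, too tall to go under the shelf; to be left alone. Origin: centre of its underside; x to its back, z up. It and the low bin stand in front of the shelf, one to the left and one to the right, either way round.

How it is judged:
By the outcome, as a careful person would: the job done as asked, in the order asked, and still so for the second after the job is handed in, with the robot touching nothing.
It also fails if it takes over 48 s, if anything falls off the work surface, if the arm or the gripper's body presses on something with over 40 N, if the wrist force passes 120 N, or if a joint passes its speed limit or range.

ROBOT

A 6-joint arm with a two-finger parallel gripper is mounted at the origin on the work surface. World frame = base frame: x ahead of the robot, y to its left, z up, the work surface at z = 0. Lengths are in m, angles in rad, forces in N, time in s.
With the tool pointing down it reaches from about 0.275 to 0.85 m from the base axis. Payload 5.2 kg.
Tool frame: the origin (TCP) lies between the finger pads; the fingertips stand 17 mm ahead of it and the grasp point (between the pads) lies 2 mm behind it; x points along the fingers, y is the direction in which the jaws open and shut, and the axes are right-handed (so a half turn about x gives the same grasp; the last joint's range is limited). The gripper opens to 85 mm and grips with 20 to 120 N. Pads are 22 mm wide; open, the fingers measure 114 mm over their backs; the gripper's body (76 mm by 85 mm) begins 54 mm behind the grasp point. The pads swing forward as they close: fully open they stand 13 mm farther back than shut.
Start: joints at [1.008, 0.259, 1.535, -0, 1.348, -0.203], TCP at [0.194, 0.515, 0.248] pointing down, gripper open.
Joint ranges: [-3.14, 3.14], [-0.91, 2.08], [0.19, 2.58], [-1.22, 4.36], [0.22, 2.71], [-3.12, 3.12]. Speed limits (rad/s): [2.57, 2.57, 3.14, 3.14, 3.14, 3.14].

INTERFACE

Orientations are given as [roll, pitch, yaw] about the fixed x, y, z axes, in that order (R = Rz(yaw) Ry(pitch) Rx(roll)).
In Python, from cell import robot, get_image, calibration, hand_in gives the robot as it stands.
- The arm moves only by the tool arm_command, never from a script. Its argument "moves" is a list of rows, each an object of numbers: "hand": the opening in per cent of the stroke, from 0 (shut) to 100 (fully open); "dx", "dy", "dz": the shift along the world's x, y, z in mm; "yaw": the turn about the world's z in degrees. In form: [{"hand": .., "dx": .., "dy": .., "dz": .., "yaw": ..}, ...]. A call has 1 to 8 rows; each row is the pose to reach, as a shift and turn from the pose commanded when the call began; what a row does not reach only later rows make up. A row lasts 1/10 s, in which the tool goes at most 50 mm and 8.59 degrees, less where a joint would pass 70% of its speed; a pose out of reach is approached as far as the arm can. A call with a gripper value outside its range is refused whole. The fingers move at their own pace and stop on an object; "newtons" is the grip in N (left out, the last holds). Time passes only in rows, so rows that repeat a pose let the fingers close. It gives the time, the measured TCP pose, the force and the opening at its end, in the units of the state.
- robot.read_state(): the state, without advancing time (a new reading comes with each control period).
- get_image(name): name is "scene" or "top"; returns (picture, depth): 384x512x3 uint8, red, green, blue; 384x512 float32, m along the optical axis (not along the pixel's ray), 0 where there is no reading.
- calibration(name): a dict with "camera_matrix" (3x3 intrinsics, pixels), "R" (3x3) and "t" (3): a world point X has camera coordinates R X + t. Camera axes: x right, y down, z forward; pixel columns grow to the right and rows downward; lengths in m; the calibration is good to about 2 mm. A picture is of the moment at which its call begins. calibration takes no time and is no camera call.
- hand_in(): hands the job in, once; it reports no verdict.
The state is a dict: "t": time; "joint_pos": joint angles; "joint_vel": joint speeds; "joint_efforts": joint torques, N m; "position": TCP position; "orientation": TCP orientation; "contact_force": force on the tool from outside, world axes, zero at the start; "torque": the same for the moment, N m; "finger_gap": opening from 0.0 (shut) to 1.0 (fully open).
Only numpy, scipy, OpenCV 4.12 (cv2) and the standard library are available. Lean on these libraries where they do the work, as an engineer would, in place of code of your own. Each camera call takes 0.05 s, during which the arm holds its last target.

## Working session

There is one attempt and no reset: what is moved stays moved. The work goes in short steps, Python scripts to look and compute and a tool call to move; the robot and the scene stay as the last step left them, time stands still between calls to the robot, and variables do not carry over. Pictures are saved under pics/ and viewed, and the job is handed in when it is done.

Besides the shell and the picture viewer there is one more tool, called after "Emit:" by a JSON object that holds its "api" and its "payload". arm_command: Moves the arm, as the interface text tells. Its arguments: {"type":"object","properties":{"moves":{"type":"array","items":{"type":"object","properties":{"hand":{"type":"number"},"dx":{"type":"number"},"dy":{"type":"number"},"dz":{"type":"number"},"yaw":{"type":"number"}}}},"newtons":{"type":"number"}},"required":["moves"]}

```bash
mkdir -p pics; cat > h.py <<'E'
import numpy as np, cv2
from cell import robot,get_image,calibration,hand_in
def snap(name,tag):
    im,d=get_image(name); np.savez(f'pics/{tag}.npz',im=im,d=d); cv2.imwrite(f'pics/{tag}.png',im[:,:,::-1]); return im,d
def load(tag):
    z=np.load(f'pics/{tag}.npz'); return z['im'],z['d']
def ray(name,u,v,z):
    c=calibration(name);K=np.array(c['camera_matrix']);R=np.array(c['R']);t=np.array(c['t'])
    o=-R.T@t; r=R.T@np.linalg.solve(K,[u,v,1.]); return o+r*(z-o[2])/r[2]
def dep(name,u,v,d):
    c=calibration(name);K=np.array(c['camera_matrix']);R=np.array(c['R']);t=np.array(c['t'])
    u=np.asarray(u,float);v=np.asarray(v,float)
    P=np.linalg.inv(K)@np.vstack([u,v,np.ones_like(u)])*d
    return (R.T@(P-t[:,None])).T
def crop(tag,x0,y0,x1,y1,s):
    im,_=load(tag); c=cv2.resize(im[y0:y1,x0:x1],None,fx=s,fy=s,interpolation=cv2.INTER_CUBIC); cv2.imwrite(f'pics/{tag}_c{x0}_{y0}.png',c[:,:,::-1])
E
python3 - <<'E'
from h import *
snap('top','t0');snap('scene','s0')
for n in('top','scene'):
    c=calibration(n);print(n,c['camera_matrix'],-np.array(c['R']).T@c['t'])
s=robot.read_state();print(s['t'],s['position'],s['orientation'],s['finger_gap'])
E
```

```text
top [[425.05826261   0.         253.10068864]
 [  0.         425.05826261 193.09605611]
 [  0.           0.           1.        ]] [0.40111527 0.01477257 0.84933341]
scene [[454.60676696   0.         254.88182034]
 [  0.         454.60676696 190.76095147]
 [  0.           0.           1.        ]] [0.94779672 0.39991695 0.74608659]
0.1 [0.19340752 0.51439815 0.24755718] [-1.74110846  1.56912801 -2.10091719] 1.0013781640545902
```

View pics/t0.png

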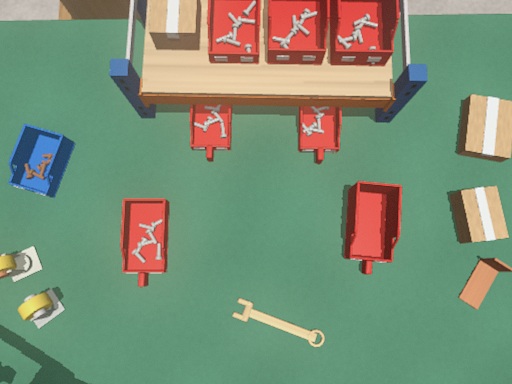

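View pics/s0.png

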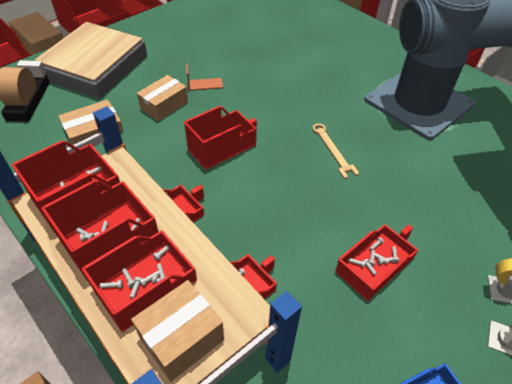

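The top view shows the low bin (with bolts) at left around (145,237), grip at about (143,279). The deep, empty bin is at right around (375,222). The parked bins' grips are at (210,153) and (320,154), and the shelf edge runs along row ~100. I'll enlarge these.

```bash
python3 - <<'E'
from h import *
crop('t0',100,185,190,295,5);crop('t0',180,85,350,170,4)
crop('s0',325,215,425,310,6)
E
```

```text
(no output)
```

View pics/t0_c100_185.png

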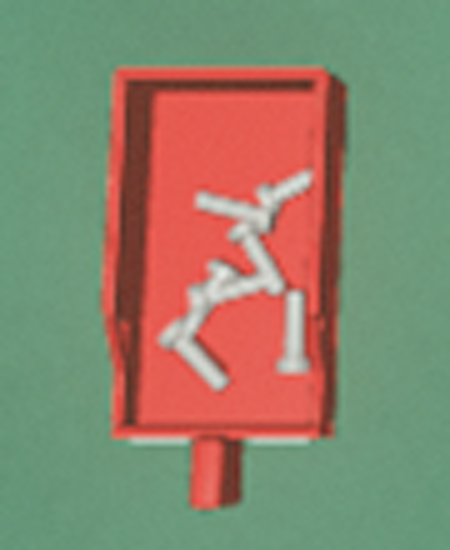

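View pics/t0_c180_85.png

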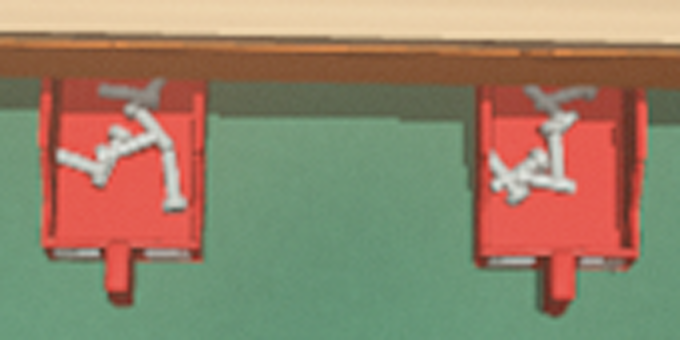

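```bash
python3 - <<'E'
from h import *
def P(cx,cy,x0,y0,s,z): 
    p=ray('top',x0+(cx+.5)/s-.5,y0+(cy+.5)/s-.5,z); return p[:2].round(4)
L=lambda a,b,z:P(a,b,100,185,5,z)
print('low rear z45',L(115,70,.045),L(328,70,.045)); print('front z28',L(112,437,.028),L(332,437,.028))
print('grip top base/tip',L(209,437,.04),L(204,507,.04))
K=lambda a,b,z:P(a,b,180,85,4,z)
print('parkL front',K(42,246,.028),K(204,248,.028),'tip',K(120,290,.04),'base',K(117,243,.04))
print('parkR front',K(475,255,.028),K(637,258,.028),'tip',K(558,300,.04),'base',K(563,253,.04))
im,d=load('t0')
v,u=np.mgrid[0:384,0:512]
X=dep('top',u.ravel(),v.ravel(),d.ravel()).reshape(384,512,3)
print('shelf rows at u=260',[(r,X[r,260].round(3).tolist()) for r in range(88,116,3)])
hsv=cv2.cvtColor(im,cv2.COLOR_RGB2HSV)
red=((hsv[...,0]<8)|(hsv[...,0]>172))&(hsv[...,1]>140)
for nm,(a,b,c,e) in dict(low=(110,185,185,292),pl=(188,106,235,165),pr=(297,106,343,165),deep=(345,180,405,280)).items():
    m=np.zeros_like(red);m[b:e,a:c]=1;m&=red
    q=X[m]
    for lo,hi in((.004,.1),(.03,.048)):
        w=q[(q[:,2]>lo)&(q[:,2]<hi)]
        if len(w)>4: r=cv2.minAreaRect((w[:,:2]*1000).astype(np.float32)); print(nm,lo,len(w),np.round(r[0],1),np.round(r[1],1),round(r[2],1), w.min(0).round(3),w.max(0).round(3))
E
```

```text
low rear z45 [0.5391 0.2664] [0.5379 0.1846]
front z28 [0.4004 0.267 ] [0.3993 0.1833]
grip top base/tip [0.3999 0.2269] [0.3743 0.2279]
parkL front [0.6468 0.1407] [0.6446 0.0595] tip [0.6203 0.1002] base [0.6443 0.1018]
parkR front [ 0.6391 -0.0761] [ 0.6364 -0.157 ] tip [ 0.6122 -0.1147] base [ 0.636  -0.1181]
shelf rows at u=260 [(88, [0.725, 0.001, 0.125]), (91, [0.72, 0.001, 0.124]), (94, [0.715, 0.001, 0.123]), (97, [0.714, 0.001, 0.112]), (100, [0.713, 0.0, 0.1]), (103, [0.713, 0.0, 0.086]), (106, [0.74, -0.001, 0.002]), (109, [0.734, -0.001, -0.001]), (112, [0.727, -0.001, 0.001]), (115, [0.72, -0.001, 0.004])]
low 0.004 2124 [456.2 226.6] [ 83.1 163.9] 89.4 [0.374 0.184 0.004] [0.538 0.268 0.049]
low 0.03 646 [456.2 226.6] [ 83.1 163.9] 89.4 [0.374 0.184 0.03 ] [0.538 0.268 0.048]
pl 0.004 936 [679.5  98.9] [ 82.3 122.1] 89.8 [0.619 0.058 0.004] [0.741 0.14  0.048]
pl 0.03 221 [671.9  99.7] [ 82.3 106.8] 88.8 [0.619 0.058 0.03 ] [0.726 0.14  0.048]
pr 0.004 1140 [ 673.2 -119.9] [ 82.9 123.7] 89.4 [ 0.611 -0.162  0.004] [ 0.735 -0.079  0.077]
pr 0.03 225 [ 667.5 -119.6] [ 80.6 112. ] 87.4 [ 0.612 -0.162  0.03 ] [ 0.725 -0.079  0.048]
deep 0.004 3223 [ 473.5 -207. ] [ 81.6 164.2] 83.4 [ 0.392 -0.255  0.004] [ 0.559 -0.162  0.088]
deep 0.03 502 [ 472.7 -206.1] [ 78.2 162.4] 83.7 [ 0.392 -0.253  0.03 ] [ 0.558 -0.162  0.048]
```

View pics/s0_c325_215.png

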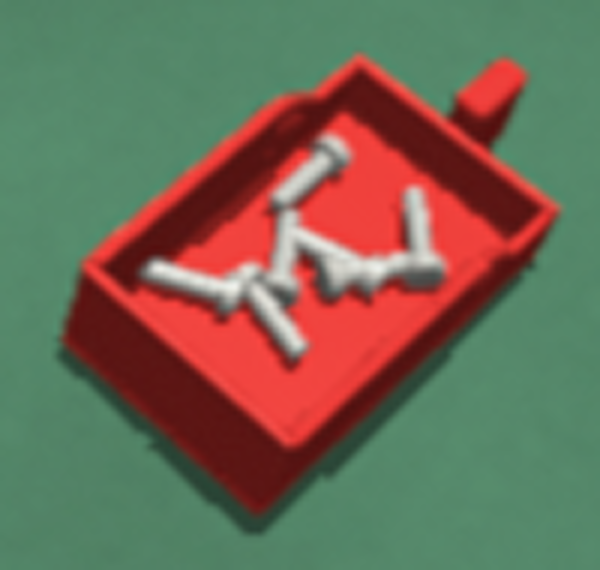

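```bash
python3 - <<'E'
from h import *
from scipy.spatial.transform import Rotation as Ro
s=robot.read_state();M=Ro.from_euler('xyz',s['orientation']).as_matrix();print(M.round(3))
y=M[:,1];print('tool y angle',np.degrees(np.arctan2(y[1],y[0])))
im,d=load('t0');v,u=np.mgrid[0:384,0:512]
X=dep('top',u.ravel(),v.ravel(),d.ravel()).reshape(384,512,3)
w=X[92:106,150:385].reshape(-1,3);w=w[(w[:,2]>.085)&(w[:,2]<.112)]
p=np.polyfit(w[:,1],w[:,0],1);r=w[:,0]-np.polyval(p,w[:,1]);w=w[abs(r)<.003];p=np.polyfit(w[:,1],w[:,0],1)
print('shelf front x= ',p,len(w),np.degrees(np.arctan(-p[0])),w[:,1].min(),w[:,1].max())
E
```

```text
[[-0.001  0.352  0.936]
 [-0.001  0.936 -0.352]
 [-1.    -0.002 -0.   ]]
tool y angle 69.38449172426249
shelf front x=  [0.03364529 0.71294333] 1450 -1.9270059668026105 -0.23446423108300068 0.2091056082952516
```

Emit:
{"api": "arm_command", "payload": {"moves": [{"hand":60,"dx":26,"dy":-39,"dz":0,"yaw":5},{"hand":60,"dx":53,"dy":-79,"dz":-10,"yaw":10},{"hand":60,"dx":79,"dy":-119,"dz":-25,"yaw":15},{"hand":60,"dx":106,"dy":-160,"dz":-45,"yaw":19.8},{"hand":60,"dx":133,"dy":-200,"dz":-65,"yaw":19.8},{"hand":60,"dx":160,"dy":-241,"dz":-85,"yaw":19.8},{"hand":60,"dx":182,"dy":-275,"dz":-105,"yaw":19.8},{"hand":60,"dx":190.5,"dy":-287.5,"dz":-120,"yaw":19.8}]}}

```text
t: 0.9
position: [0.3854, 0.2243, 0.1272]
orientation: [-1.761, 1.57, -1.778]
contact_force: [0.4, 0.2, -0.2]
finger_gap: 0.598
```

Emit:
{"api": "arm_command", "payload": {"moves": [{"hand":60,"dx":0,"dy":0,"dz":0,"yaw":0},{"hand":60,"dx":0,"dy":0,"dz":0,"yaw":0}]}}

```text
t: 1.1
position: [0.3838, 0.2272, 0.1281]
orientation: [-3.125, 1.569, -3.141]
contact_force: [0.3, 0.0, 0.6]
finger_gap: 0.599
```

```bash
python3 - <<'E'
from h import *
from scipy.spatial.transform import Rotation as Ro
s=robot.read_state();M=Ro.from_euler('xyz',s['orientation']).as_matrix()
y=M[:,1];print(s['t'],s['position'],np.degrees(np.arctan2(y[1],y[0])),s['contact_force'])
snap('scene','s1');crop('s1',320,120,450,310,3)
E
```

```text
1.1 [0.38380245 0.22717096 0.12810959] 89.09008224985001 [0.31540567 0.00076624 0.58229012]
```

View pics/s1_c320_120.png

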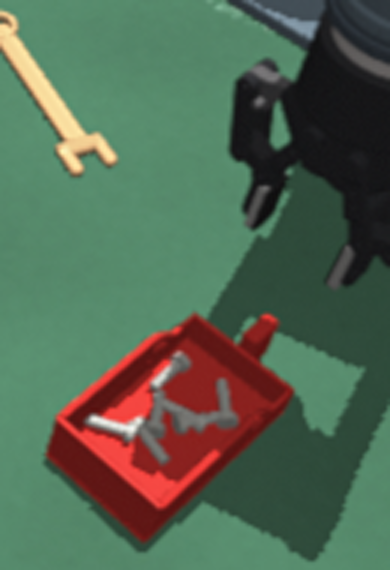

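The scene crop shows the open fingers above and astride the fin (fin at crop (260,335), fingers at (262,210) and (345,265)). Descending and gripping next.

Emit:
{"api": "arm_command", "payload": {"moves": [{"hand":60,"dz":-35},{"hand":60,"dz":-65},{"hand":60,"dz":-85},{"hand":60,"dz":-97},{"hand":60,"dz":-103},{"hand":60,"dz":-103}], "newtons": 30}}

```text
validation failed for argument at $.mo...
```

Emit:
{"api": "arm_command", "payload": {"moves": [{"hand":0},{"hand":0},{"hand":0},{"hand":0},{"hand":0},{"hand":0}], "newtons": 30}}

```text
validation failed for argument at $.mo...
```

```bash
python3 - <<'E'
from h import *
from scipy.spatial.transform import Rotation as Ro
s=robot.read_state();M=Ro.from_euler('xyz',s['orientation']).as_matrix()
y=M[:,1];print(s['t'],s['position'],np.degrees(np.arctan2(y[1],y[0])),s['contact_force'],s['finger_gap'])
snap('scene','s2');crop('s2',320,120,450,310,3);snap('top','t2');crop('t2',100,185,190,295,5)
E
```

```text
1.15 [0.38390448 0.22779941 0.12862099] 89.17184572247083 [-0.13266145  0.48718842  0.47283231] 0.5996268817079237
```

View pics/s2_c320_120.png

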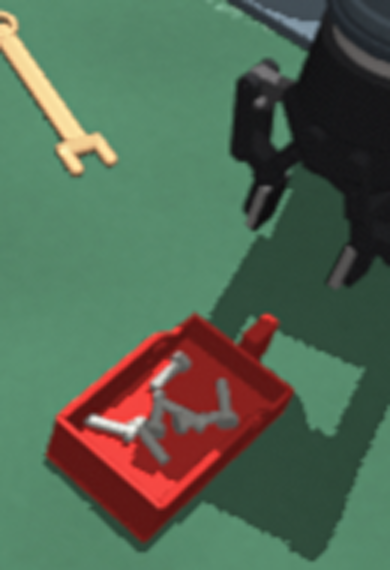

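View pics/t2_c100_185.png

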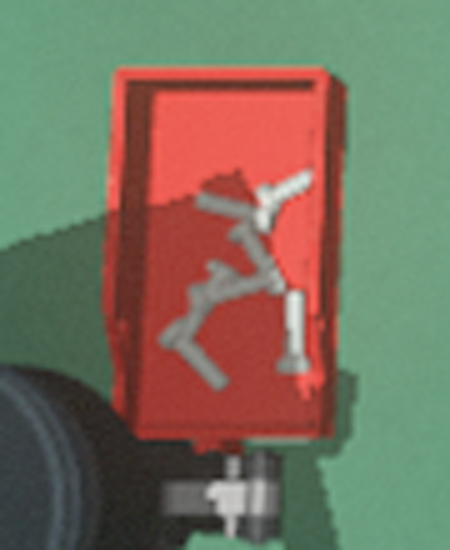

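The moves were refused because every field is required in each row, so I'll resend them with all fields filled in. The bin hasn't moved.

Emit:
{"api": "arm_command", "payload": {"moves": [{"hand":60,"dx":0,"dy":0,"dz":-35,"yaw":0},{"hand":60,"dx":0,"dy":0,"dz":-65,"yaw":0},{"hand":60,"dx":0,"dy":0,"dz":-85,"yaw":0},{"hand":60,"dx":0,"dy":0,"dz":-97,"yaw":0},{"hand":60,"dx":0,"dy":0,"dz":-103,"yaw":0},{"hand":60,"dx":0,"dy":0,"dz":-103,"yaw":0}], "newtons": 30}}

```text
t: 1.85
position: [0.3837, 0.228, 0.0252]
orientation: [-2.987, 1.57, -2.999]
contact_force: [-0.6, 0.4, 0.2]
finger_gap: 0.599
```

Emit:
{"api": "arm_command", "payload": {"moves": [{"hand":30,"dx":0,"dy":0,"dz":0,"yaw":0},{"hand":20,"dx":0,"dy":0,"dz":0,"yaw":0},{"hand":0,"dx":0,"dy":0,"dz":0,"yaw":0},{"hand":0,"dx":0,"dy":0,"dz":0,"yaw":0},{"hand":0,"dx":0,"dy":0,"dz":0,"yaw":0},{"hand":0,"dx":0,"dy":0,"dz":0,"yaw":0}], "newtons": 30}}

```text
t: 2.45
position: [0.3847, 0.2276, 0.0261]
orientation: [0.452, 1.569, 0.438]
contact_force: [-0.2, 1.5, 6.7]
finger_gap: 0.137
```

```bash
python3 - <<'E'
from h import *
from scipy.spatial.transform import Rotation as Ro
s=robot.read_state();M=Ro.from_euler('xyz',s['orientation']).as_matrix()
y=M[:,1];print(s['t'],s['position'],np.degrees(np.arctan2(y[1],y[0])),s['contact_force'],s['finger_gap'])
snap('scene','s3');crop('s3',320,120,450,310,3);snap('top','t3');crop('t3',100,185,190,295,5)
E
```

```text
2.45 [0.38474961 0.22764034 0.02614731] 89.17643376664846 [-0.24654938  1.4820855   6.74829771] 0.13678952067025074
```

View pics/s3_c320_120.png

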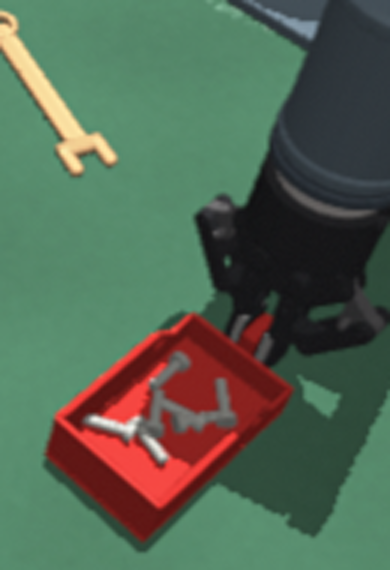

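View pics/t3_c100_185.png

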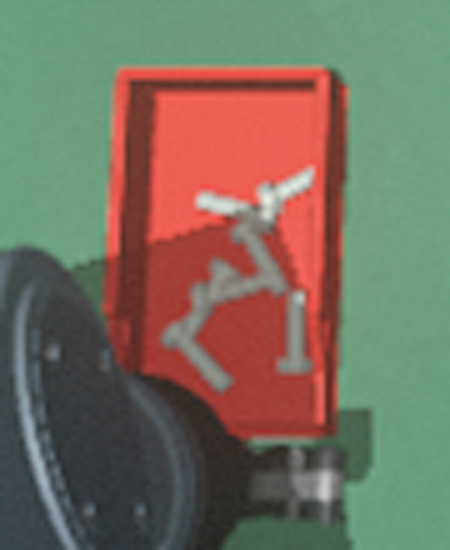

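The fin is pinched (opening 11.6 mm, matching its 12 mm) and the bin is still flat. Now I'll slide it to a staging spot in front of the gap.

Emit:
{"api": "arm_command", "payload": {"moves": [{"hand":0,"dx":2,"dy":-8,"dz":0,"yaw":0},{"hand":0,"dx":6,"dy":-23,"dz":0,"yaw":0},{"hand":0,"dx":12,"dy":-43,"dz":0,"yaw":0},{"hand":0,"dx":18,"dy":-65,"dz":0,"yaw":0},{"hand":0,"dx":24,"dy":-87,"dz":0,"yaw":0},{"hand":0,"dx":30,"dy":-109,"dz":0,"yaw":0},{"hand":0,"dx":36,"dy":-131,"dz":0,"yaw":0},{"hand":0,"dx":42,"dy":-153,"dz":0,"yaw":0}]}}

```text
t: 3.35
position: [0.4267, 0.0739, 0.0262]
orientation: [0.511, 1.569, 0.496]
contact_force: [0.1, 4.5, 7.9]
finger_gap: 0.135
```

Emit:
{"api": "arm_command", "payload": {"moves": [{"hand":0,"dx":6,"dy":-22,"dz":0,"yaw":0},{"hand":0,"dx":11,"dy":-42,"dz":0,"yaw":0},{"hand":0,"dx":15,"dy":-58,"dz":0,"yaw":0},{"hand":0,"dx":18,"dy":-69,"dz":0,"yaw":0},{"hand":0,"dx":20,"dy":-75,"dz":0,"yaw":0},{"hand":0,"dx":20,"dy":-77,"dz":0,"yaw":0},{"hand":0,"dx":20,"dy":-77,"dz":0,"yaw":0}]}}

```text
t: 4.05
position: [0.4469, -0.0031, 0.0262]
orientation: [-0.132, 1.569, -0.147]
contact_force: [0.8, 0.6, 6.3]
finger_gap: 0.139
```

```bash
python3 - <<'E'
from h import *
from scipy.spatial.transform import Rotation as Ro
s=robot.read_state();M=Ro.from_euler('xyz',s['orientation']).as_matrix()
y=M[:,1];print(s['t'],s['position'],np.degrees(np.arctan2(y[1],y[0])),s['contact_force'],s['finger_gap'])
snap('top','t4');crop('t4',180,85,350,250,4);snap('scene','s4')
E
```

```text
4.05 [ 0.44692435 -0.00312589  0.02617669] 89.15052167883258 [0.81258585 0.60122128 6.29060843] 0.13933167594936233
```

View pics/t4_c180_85.png

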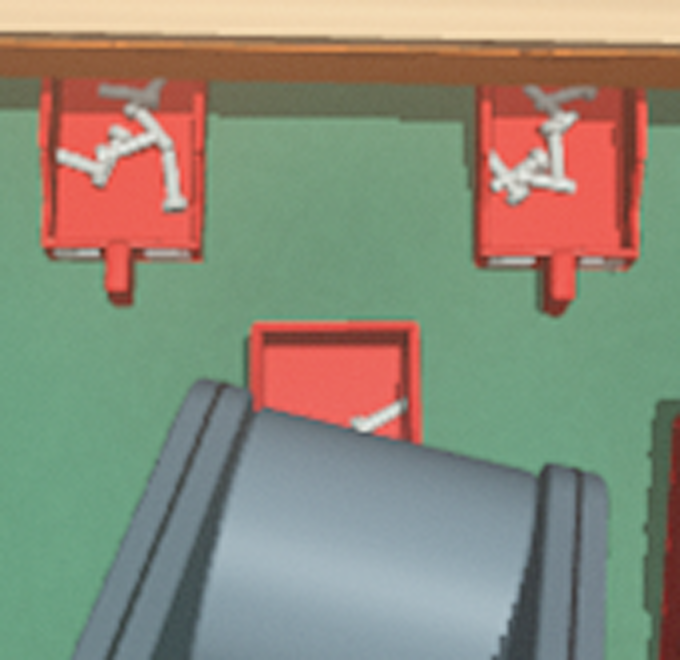

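View pics/s4.png

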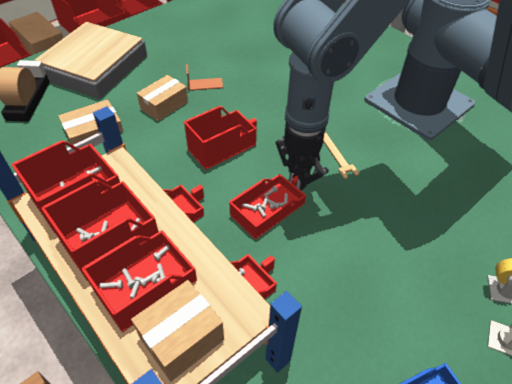

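The top crop shows the bin's rear edge at crop row ~324, columns 252–420, pointing between the parked bins. The scene view shows it flat with the arm clear. A closer crop will give the edges more exactly.

```bash
python3 - <<'E'
from h import *
crop('t4',222,100,302,200,6)
for t,a in(('t4',(240,160,290,200,14)),('t4',(185,105,235,150,14)),('t4',(295,105,345,150,14))): crop(t,*a)
E
```

```text
(no output)
```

View pics/t4_c240_160.png

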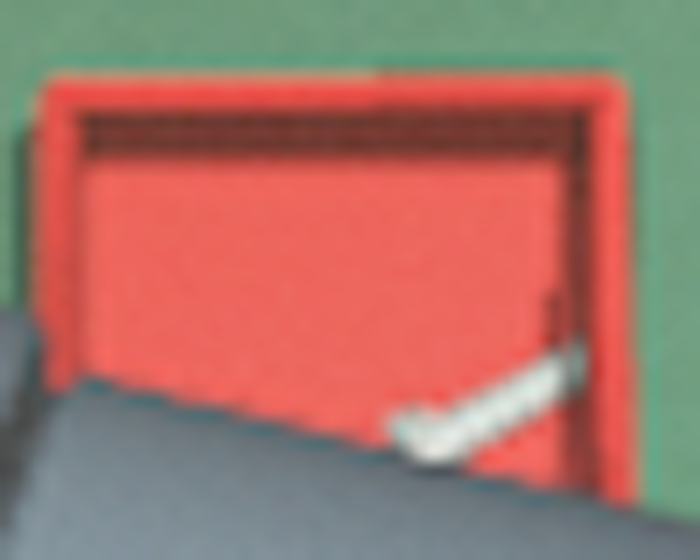

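View pics/t4_c185_105.png

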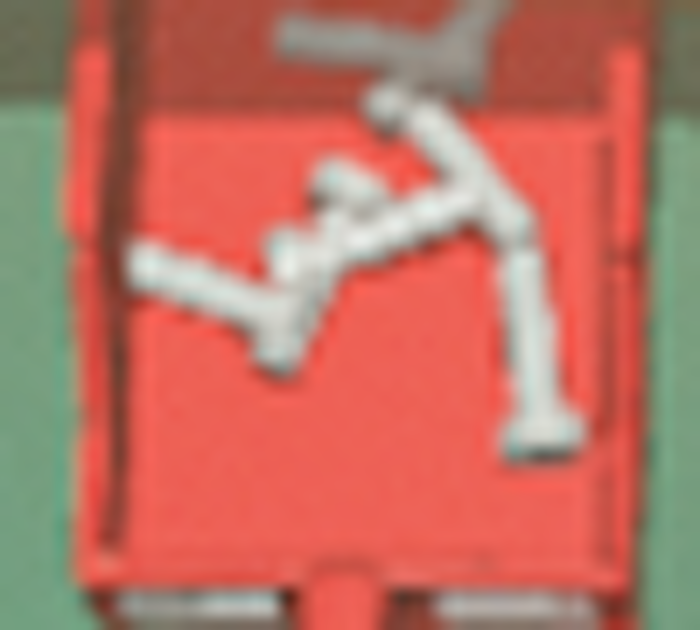

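View pics/t4_c295_105.png

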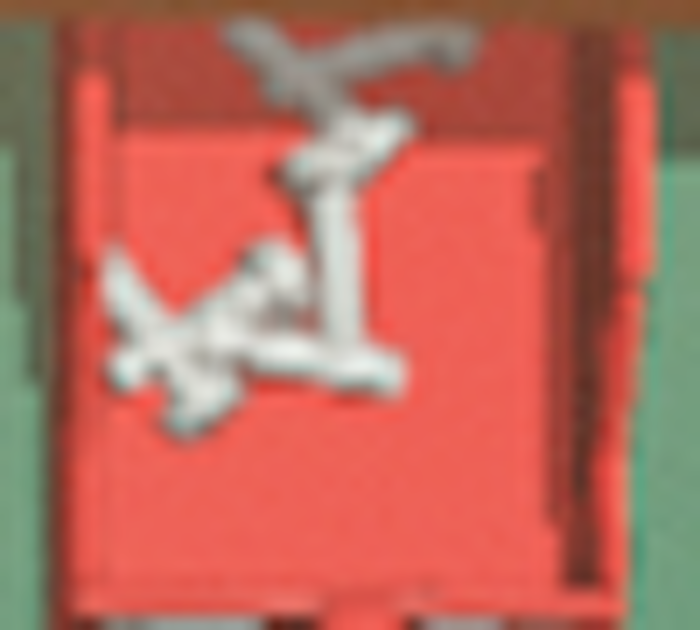

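```bash
python3 - <<'E'
from h import *
def P(cx,cy,x0,y0,z,s=14): return ray('top',x0+(cx+.5)/s-.5,y0+(cy+.5)/s-.5,z)[:2].round(4)
print('low rear',P(40,75,240,160,.045),P(628,73,240,160,.045),'left',P(35,330,240,160,.045),'right',P(636,490,240,160,.045))
print('L front',P(78,585,185,105,.028),P(632,588,185,105,.028),'left',P(72,50,185,105,.045),P(66,230,185,105,.045),'right',P(645,50,185,105,.045),P(643,240,185,105,.045))
print('R front',P(70,610,295,105,.028),P(624,612,295,105,.028),'left',P(78,75,295,105,.045),P(77,260,295,105,.045),'right',P(655,75,295,105,.045),P(655,270,295,105,.045))
E
```

```text
low rear [0.6024 0.0358] [ 0.6016 -0.0459] left [0.5663 0.0368] right [ 0.5427 -0.0455]
L front [0.6464 0.1407] [0.6449 0.0614] left [0.7205 0.14  ] [0.6936 0.1405] right [0.7193 0.0583] [0.6909 0.0587]
R front [ 0.6396 -0.0784] [ 0.6382 -0.1575] left [ 0.7135 -0.0802] [ 0.686  -0.0791] right [ 0.7123 -0.1622] [ 0.6833 -0.1608]
```

Emit:
{"api": "arm_command", "payload": {"moves": [{"hand":0,"dx":0,"dy":0.5,"dz":0,"yaw":-0.6},{"hand":0,"dx":0,"dy":1.3,"dz":0,"yaw":-1.2},{"hand":0,"dx":0,"dy":1.3,"dz":0,"yaw":-1.2},{"hand":0,"dx":10,"dy":1.0,"dz":0,"yaw":-1.2},{"hand":0,"dx":30,"dy":0.3,"dz":0,"yaw":-1.2},{"hand":0,"dx":50,"dy":-0.4,"dz":0,"yaw":-1.2},{"hand":0,"dx":65,"dy":-0.9,"dz":0,"yaw":-1.2},{"hand":0,"dx":70,"dy":-1.1,"dz":0,"yaw":-1.2}]}}

```text
t: 4.95
position: [0.5167, -0.0041, 0.0257]
orientation: [-2.63, 1.57, -2.665]
contact_force: [-12.6, -2.6, 19.9]
finger_gap: 0.138
```

```bash
python3 - <<'E'
from h import *
from scipy.spatial.transform import Rotation as Ro
s=robot.read_state();M=Ro.from_euler('xyz',s['orientation']).as_matrix()
y=M[:,1];print(s['t'],s['position'],np.degrees(np.arctan2(y[1],y[0])),s['contact_force'],s['finger_gap'])
snap('top','t5');crop('t5',240,120,290,160,14);crop('t5',180,85,350,250,4)
E
```

```text
4.95 [ 0.51674046 -0.00409379  0.02573045] 87.98748374999768 [-12.60594783  -2.64197548  19.9434165 ] 0.13762648647879705
```

View pics/t5_c240_120.png

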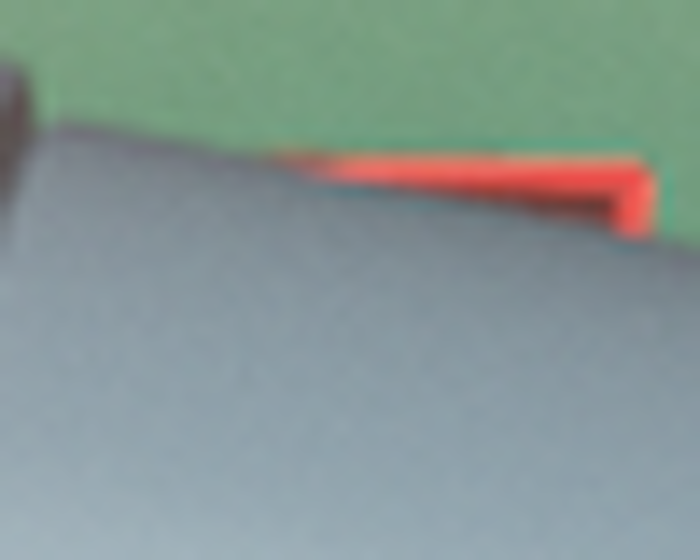

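View pics/t5_c180_85.png

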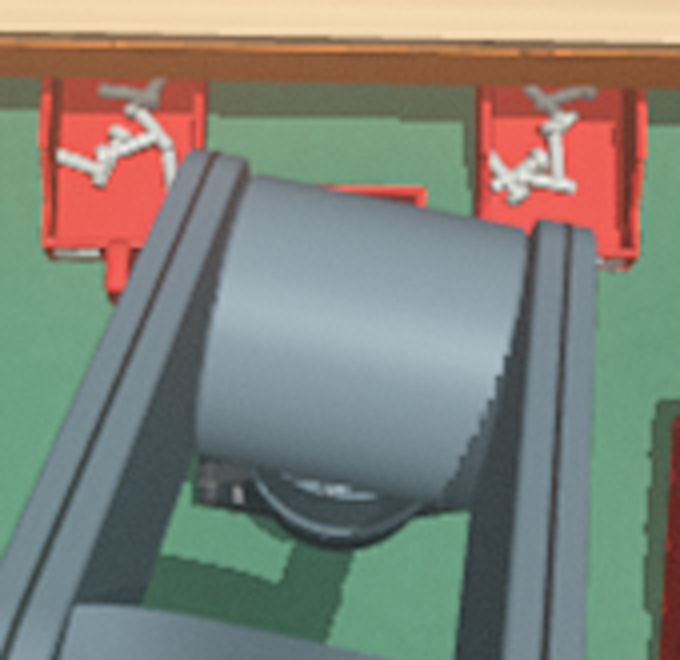

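```bash
python3 - <<'E'
from h import *
im,d=load('t5')
v,u=np.mgrid[0:384,0:512]
X=dep('top',u.ravel(),v.ravel(),d.ravel()).reshape(384,512,3)
for (c,r) in [(233,126),(238,128),(255,131),(280,136),(310,142),(322,143),(328,146),(255,150),(280,160)]: print(c,r,X[r,c].round(3))
# farthest-x arm points by height
m=np.zeros((384,512),bool);m[118:260,190:345]=1
q=X[m&(X[...,2]>.09)]
for lo in np.arange(.09,.6,.04):
    w=q[(q[:,2]>lo)&(q[:,2]<lo+.04)]
    if len(w): print(round(lo,2),len(w),w[:,0].max().round(3))
def P(cx,cy,x0,y0,z,s=14): return ray('top',x0+(cx+.5)/s-.5,y0+(cy+.5)/s-.5,z)[:2].round(4)
print(P(652,158,240,120,.045),P(330,158,240,120,.045))
E
```

```text
233 126 [0.56  0.037 0.395]
238 128 [0.557 0.031 0.395]
255 131 [0.556 0.012 0.387]
280 136 [ 0.551 -0.016  0.384]
310 142 [ 0.543 -0.05   0.385]
322 143 [ 0.539 -0.062  0.393]
328 146 [ 0.535 -0.068  0.395]
255 150 [0.529 0.013 0.406]
280 160 [ 0.517 -0.014  0.405]
0.09 149 0.526
0.13 70 0.501
0.17 55 0.504
0.21 195 0.501
0.25 129 0.496
0.29 94 0.484
0.33 218 0.567
0.37 6287 0.57
0.41 1740 0.544
0.45 1974 0.502
0.49 2934 0.461
0.53 123 0.414
[ 0.6704 -0.0511] [ 0.6711 -0.0057]
```

Wrist front reaches only ~55 mm ahead of the TCP (final ~0.682 against the shelf at 0.712), so it's clear. Rear-right corner is within 1 mm of prediction. I'll ease the downward press slightly and go in.

Emit:
{"api": "arm_command", "payload": {"moves": [{"hand":0,"dx":5,"dy":-0.2,"dz":0.3,"yaw":0},{"hand":0,"dx":15,"dy":-0.5,"dz":0.3,"yaw":0},{"hand":0,"dx":30,"dy":-1,"dz":0.3,"yaw":0},{"hand":0,"dx":45,"dy":-1.5,"dz":0.3,"yaw":0},{"hand":0,"dx":60,"dy":-2.1,"dz":0.3,"yaw":0},{"hand":0,"dx":72,"dy":-2.5,"dz":0.3,"yaw":0},{"hand":0,"dx":80,"dy":-2.8,"dz":0.3,"yaw":0},{"hand":0,"dx":80,"dy":-2.8,"dz":0.3,"yaw":0}]}}

```text
t: 5.8
position: [0.5968, -0.0068, 0.0258]
orientation: [-0.178, 1.57, -0.213]
contact_force: [1.4, -0.2, 1.8]
finger_gap: 0.133
```

```bash
python3 - <<'E'
from h import *
from scipy.spatial.transform import Rotation as Ro
s=robot.read_state();M=Ro.from_euler('xyz',s['orientation']).as_matrix()
y=M[:,1];print(s['t'],s['position'],np.degrees(np.arctan2(y[1],y[0])),s['contact_force'],s['finger_gap'])
snap('top','t6');crop('t6',180,85,350,220,4);snap('scene','s6');crop('s6',160,130,330,310,3)
E
```

```text
5.8 [ 0.59675409 -0.00679471  0.02581242] 87.98028187223711 [ 1.39235304 -0.19658744  1.77121731] 0.13307447822552604
```

View pics/t6_c180_85.png

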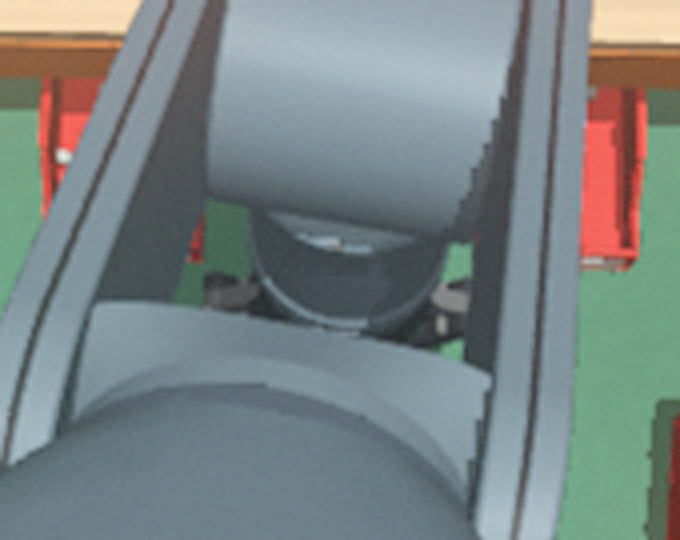

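View pics/s6_c160_130.png

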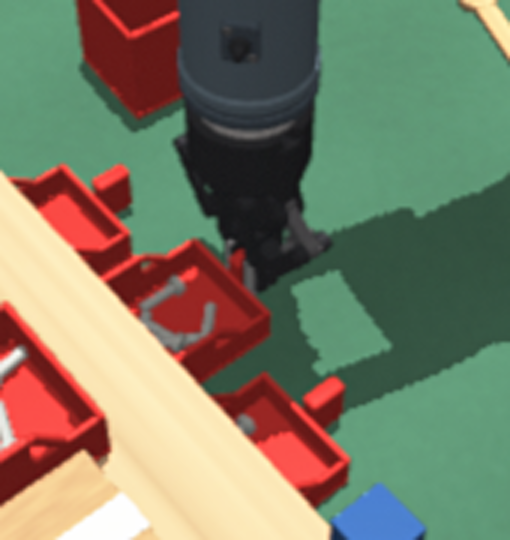

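The bin is entering between the two parked bins, with clearance on both sides. About 30 mm to go.

Emit:
{"api": "arm_command", "payload": {"moves": [{"hand":0,"dx":6,"dy":-0.2,"dz":0,"yaw":0},{"hand":0,"dx":14,"dy":-0.5,"dz":0,"yaw":0},{"hand":0,"dx":22,"dy":-0.8,"dz":0,"yaw":0},{"hand":0,"dx":27,"dy":-1,"dz":0,"yaw":0},{"hand":0,"dx":30.2,"dy":-1.1,"dz":0,"yaw":0},{"hand":0,"dx":30.2,"dy":-1.1,"dz":0,"yaw":0},{"hand":0,"dx":30.2,"dy":-1.1,"dz":0,"yaw":0}]}}

```text
t: 6.6
position: [0.6251, -0.0075, 0.0258]
orientation: [3.073, 1.569, 3.038]
contact_force: [-3.3, -0.9, 4.9]
finger_gap: 0.137
```

```bash
python3 - <<'E'
from h import *
from scipy.spatial.transform import Rotation as Ro
s=robot.read_state();M=Ro.from_euler('xyz',s['orientation']).as_matrix()
y=M[:,1];print(s['t'],s['position'],np.degrees(np.arctan2(y[1],y[0])),s['contact_force'],s['finger_gap'])
snap('scene','s7');crop('s7',160,130,330,310,3)
E
```

```text
6.6 [ 0.62508644 -0.00754027  0.02583529] 87.99148152520254 [-3.3383486  -0.87035564  4.88762096] 0.1367772926797096
```

View pics/s7_c160_130.png

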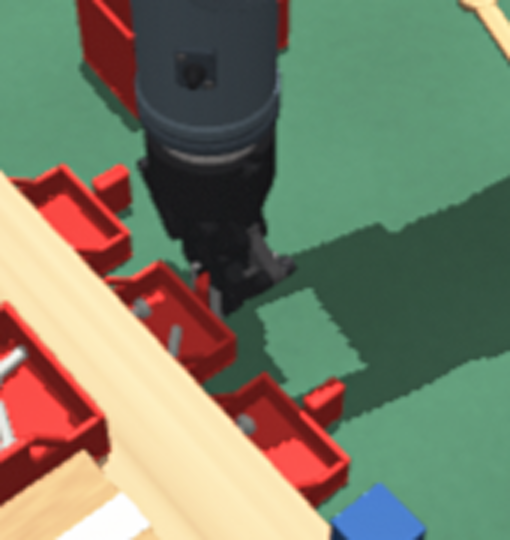

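```bash
python3 - <<'E'
from h import *
from scipy.spatial.transform import Rotation as Ro
crop('s7',175,175,285,305,6)
for i in range(1):
    s=robot.read_state();print(s['position'],s['joint_vel'])
E
```

```text
[ 0.62506753 -0.00751195  0.02584263] [-4.23588045e-05 -1.48475140e-03  8.41594644e-04 -2.91117870e-04
 -2.34440014e-03  1.04852035e-04]
```

View pics/s7_c175_175.png

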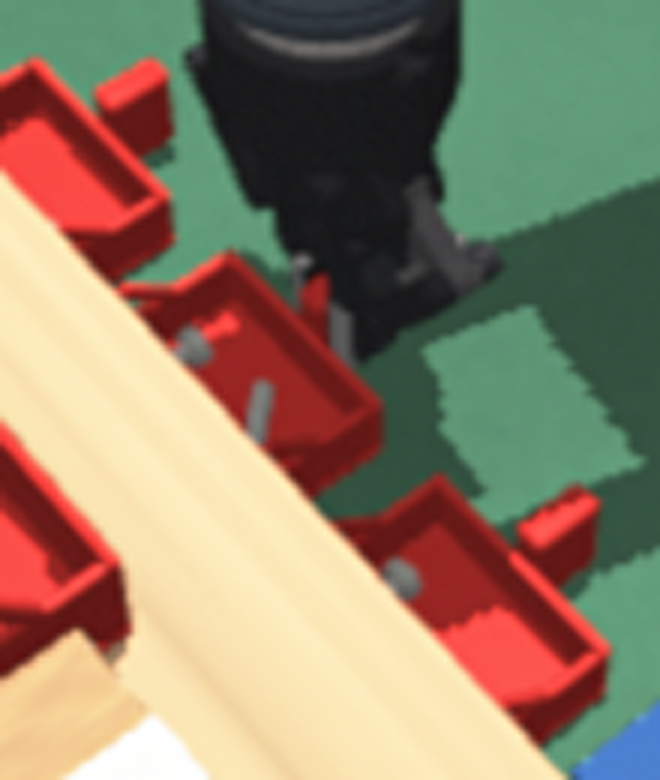

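```bash
python3 - <<'E'
from h import *
def P(cx,cy,z=.028,x0=175,y0=175,s=6): return ray('scene',x0+(cx+.5)/s-.5,y0+(cy+.5)/s-.5,z)[:2]
R=P(36,58),P(172,200);M=P(233,250),P(384,403);L=P(440,477),P(610,650)
for n,(a,b) in dict(R=R,M=M,L=L).items(): print(n,a.round(4),b.round(4),((a+b)/2).round(4),np.linalg.norm(a-b).round(4),np.degrees(np.arctan2(-(b-a)[0],(b-a)[1])).round(2))
r,m,l=[(a+b)/2 for a,b in(R,M,L)]
e=(l-r)/np.linalg.norm(l-r);n=np.array([e[1],-e[0]]);print('sep',np.linalg.norm(l-r),'along off',(m-(l+r)/2)@e,'fwd',(m-(l+r)/2)@n,np.degrees(np.arctan2(-e[0],e[1])))
E
```

```text
R [ 0.638  -0.1571] [ 0.6412 -0.0765] [ 0.6396 -0.1168] 0.0807 -2.27
M [ 0.639  -0.0469] [0.6412 0.0314] [ 0.6401 -0.0077] 0.0783 -1.58
L [0.6461 0.0635] [0.6482 0.1413] [0.6472 0.1024] 0.0778 -1.57
sep 0.21929911862325188 along off -0.0006051358910789454 fwd -0.0032439872615950558 -1.9795939859885971
```

The front corners in the scene crop (mid bin (233,250) and (384,403)) put it ~2–3 mm short of the line, which agrees with the arm reading 1.9 mm short. Nudging in.

Emit:
{"api": "arm_command", "payload": {"moves": [{"hand":0,"dx":1.5,"dy":0,"dz":0,"yaw":0},{"hand":0,"dx":2.5,"dy":0,"dz":0,"yaw":0},{"hand":0,"dx":2.5,"dy":0,"dz":0,"yaw":0},{"hand":0,"dx":2.5,"dy":0,"dz":0,"yaw":0}]}}

```text
t: 7.05
position: [0.6269, -0.0075, 0.0259]
orientation: [3.083, 1.567, 3.048]
contact_force: [-5.9, 0.6, 7.7]
finger_gap: 0.134
```

```bash
python3 - <<'E'
from h import *
s=robot.read_state();print(s['position'],s['contact_force'])
snap('scene','s8');crop('s8',175,175,285,305,6)
E
```

```text
[ 0.62688895 -0.00751815  0.02587165] [-5.89108908  0.554071    7.7087124 ]
```

View pics/s8_c175_175.png

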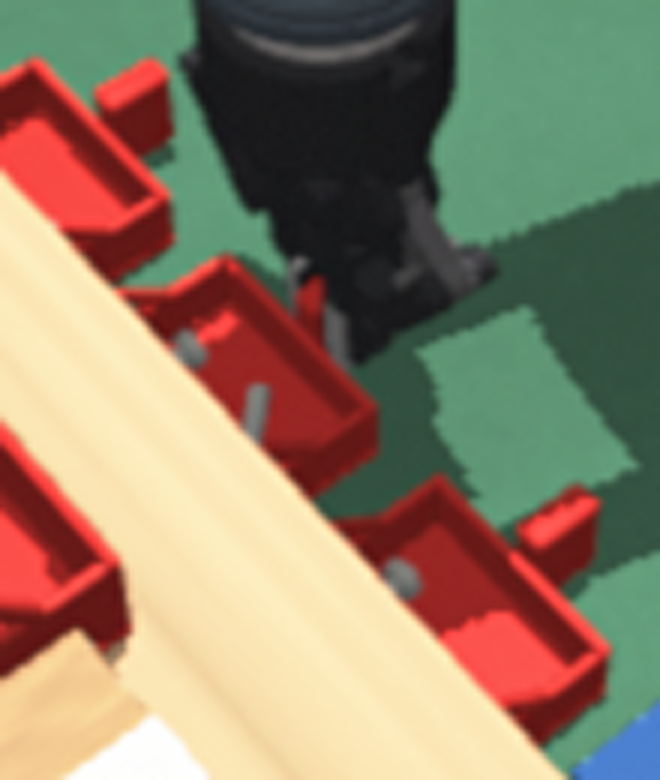

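Emit:
{"api": "arm_command", "payload": {"moves": [{"hand":0,"dx":0.8,"dy":0,"dz":0,"yaw":0},{"hand":0,"dx":0.8,"dy":0,"dz":0,"yaw":0},{"hand":0,"dx":0.8,"dy":0,"dz":0,"yaw":0}]}}

```text
t: 7.4
position: [0.6276, -0.0075, 0.0259]
orientation: [3.089, 1.567, 3.054]
contact_force: [-4.8, -0.2, 7.9]
finger_gap: 0.133
```

Emit:
{"api": "arm_command", "payload": {"moves": [{"hand":20,"dx":0,"dy":0,"dz":0,"yaw":0},{"hand":25,"dx":0,"dy":0,"dz":0,"yaw":0},{"hand":35,"dx":0,"dy":0,"dz":0,"yaw":0},{"hand":45,"dx":0,"dy":0,"dz":0,"yaw":0},{"hand":45,"dx":0,"dy":0,"dz":0,"yaw":0}]}}

```text
t: 7.9
position: [0.6296, -0.0077, 0.0254]
orientation: [2.786, 1.571, 2.751]
contact_force: [0.4, -0.8, -0.6]
finger_gap: 0.452
```

Emit:
{"api": "arm_command", "payload": {"moves": [{"hand":45,"dx":0,"dy":0,"dz":20,"yaw":0},{"hand":45,"dx":0,"dy":0,"dz":60,"yaw":0},{"hand":45,"dx":-20,"dy":0,"dz":100,"yaw":0},{"hand":45,"dx":-65,"dy":0,"dz":120,"yaw":0},{"hand":45,"dx":-110,"dy":0,"dz":120,"yaw":0},{"hand":45,"dx":-158,"dy":0,"dz":120,"yaw":0},{"hand":45,"dx":-205,"dy":0,"dz":120,"yaw":0},{"hand":45,"dx":-250,"dy":0,"dz":120,"yaw":0}]}}

```text
t: 8.7
position: [0.3776, -0.0075, 0.1455]
orientation: [-0.84, 1.571, -0.875]
contact_force: [-1.2, -0.7, 0.4]
finger_gap: 0.451
```

```bash
python3 - <<'E'
from h import *
s=robot.read_state();print(s['t'],s['position'],s['contact_force'])
snap('scene','s9');crop('s9',175,175,285,305,6)
snap('top','t9');crop('t9',185,100,345,170,5)
E
```

```text
8.7 [ 0.37758302 -0.00745696  0.14551902] [-1.2108472  -0.70529239  0.35628636]
```

View pics/t9_c185_100.png

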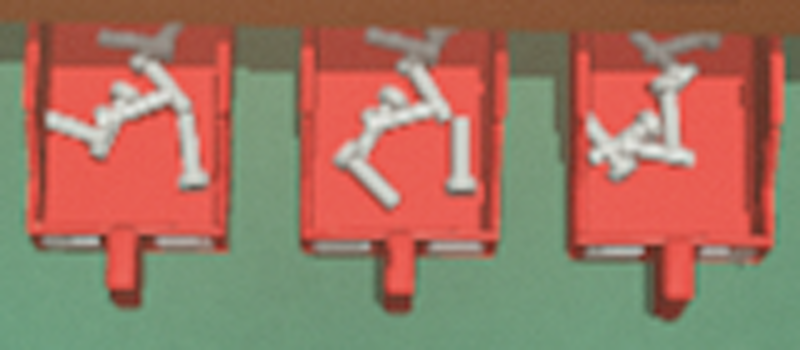

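View pics/s9_c175_175.png

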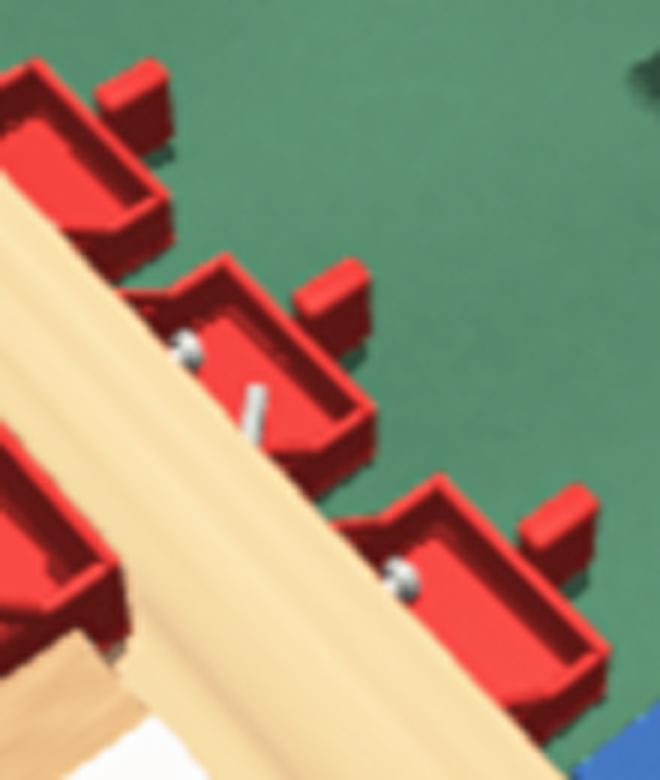

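```bash
python3 - <<'E'
from h import *
def PS(cx,cy,z=.028,x0=175,y0=175,s=6): return ray('scene',x0+(cx+.5)/s-.5,y0+(cy+.5)/s-.5,z)[:2]
def PT(cx,cy,z=.028,x0=185,y0=100,s=5): return ray('top',x0+(cx+.5)/s-.5,y0+(cy+.5)/s-.5,z)[:2]
def rep(t,R,M,L):
    r,m,l=[(a+b)/2 for a,b in(R,M,L)]
    e=(l-r)/np.linalg.norm(l-r);n=np.array([e[1],-e[0]])
    print(t,'lat',(m-(l+r)/2)@e*1000,'fwd',(m-(l+r)/2)@n*1000,[np.degrees(np.arctan2(-(b-a)[0],(b-a)[1])).round(2) for a,b in(R,M,L)])
rep('scene',(PS(36,58),PS(172,200)),(PS(226,254),PS(376,407)),(PS(440,477),PS(610,650)))
rep('top',(PT(768,248),PT(570,246)),(PT(497,243),PT(303,241)),(PT(228,240),PT(30,237)))
for i,a in enumerate([(185,130,235,165),(240,130,290,165),(293,130,343,165)]): crop('t9',*a,14)
a=[cv2.imread(f'pics/t9_c{x}_130.png') for x in(185,240,293)]
cv2.imwrite('pics/t9_st.png',cv2.resize(np.vstack([q[120:460] for q in a]),None,fx=.58,fy=.58) if 0 else np.vstack([q[180:370] for q in a]))
im,_=load('t9');cv2.imwrite('pics/t9.png',im[:,:,::-1])
E
```

```text
scene lat -0.8935342824228645 fwd -0.43135948596922563 [np.float64(-2.27), np.float64(-1.67), np.float64(-1.57)]
top lat -0.48697610558009474 fwd 0.3175278057381294 [np.float64(-1.41), np.float64(-1.42), np.float64(-1.71)]
```

View pics/t9_st.png

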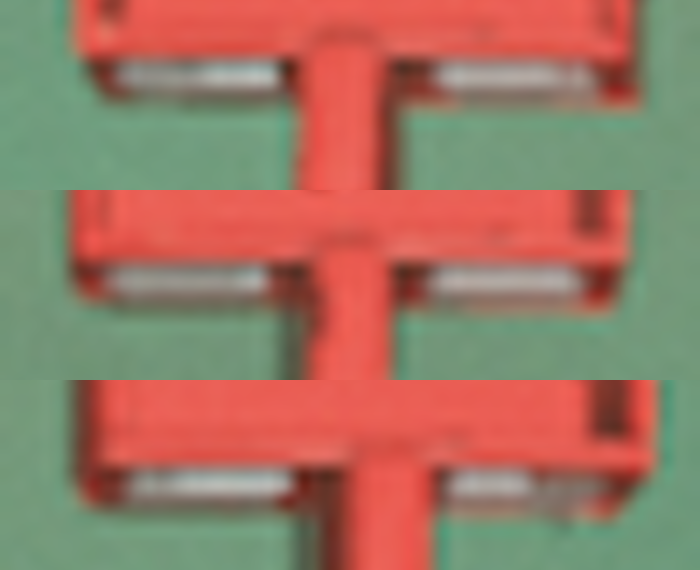

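View pics/t9.png

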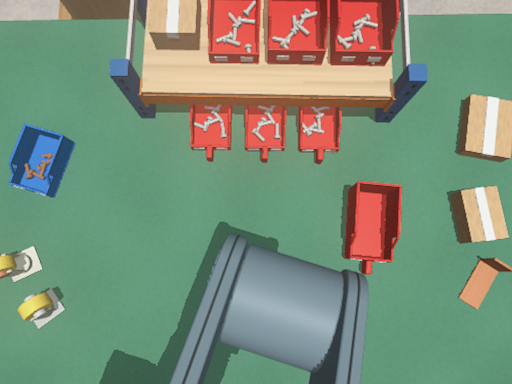

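The final top view shows the low bin at (265,128), midway between the parked bins (211,127) and (319,130). Its front is on their line and the slope matches, within about 1 mm and 1°. The deep bin at (375,222) hasn't moved, and the gripper is clear.

```bash
python3 -c "
from h import *
print(hand_in())"
```

```text
the job is handed in; nothing more can be done
None
```

The low bin is in the gap between the two parked bins, half under the shelf, and the job is handed in at about 9 s of the 48 s allowed.

I pinched the fin and slid the bin along the bench to a spot in front of the gap. There I turned it about 1.2° to match the shelf and pushed it straight in. A scene picture then showed it about 3 mm short, so I nudged it in twice, released it and backed the gripper away.

| Last check | Top camera | Scene camera |
|---|---|---|
| Off centre in the gap | 0.5 mm right | 0.9 mm right |
| Front against the line of the parked fronts | 0.3 mm too far in | 0.4 mm short |
| Angle against the parked bins | 0.1° off their average | 0.3° off their average |

The two cameras disagree on whether the front is slightly in or slightly short, but both differences are below the 2 mm calibration accuracy.

- **Bumps:** the force readings I took showed no sign of hitting anything. The highest was about 24 N, from the bin pressing on and rubbing along the bench. The parked bins looked unmoved.
- **Deep bin:** it still stands where it was.
- **Refused commands:** two move calls were rejected before the grasp because fields were left out. Nothing moved, and I resent them in full.

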